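Jack up the sagging conveyor end and hold it

TASK

The front end of the small packing conveyor has sunk. Turn the lever jack and set it flat on the table with its round saddle centred under the conveyor's round lift pad, press its handle fully down once as a trial lift, let the handle come all the way up again, then press it fully down a second time and finish while still holding it down, so that the jack alone keeps the conveyor level. Leave the timer, the tape roll and the ring cake where they are.

Things in the scene. Friction and masses are not known exactly. Their poses are not given: they have to be found in the camera images.
- conveyor: Belt conveyor 300 mm wide, 230 deep, 145 high, white belt, fixed by its rear pedestal. The bed hinges 170 mm behind the origin, 125 mm up; its front end starts sunk. Origin: on the table under the middle of the front cross beam (beam 112 to 132 mm up when level); x points to the rear, y left, z up. Two thin front legs 112 mm left and right, 22 mm behind the origin.
- lift_pad (a point): Centre of the underside of a steel disc (32 mm wide, 10 thick) facing down under a round dark ear (42 mm wide, 6 thick, ring and stud on top) clamped to the front beam. 32 mm in front of the conveyor's origin (ear to 53 mm), within 50 mm left or right of its middle, does not slip. 88 mm above the table when sunk (start), 110 when level; lifting takes 5 to 8 N.
- jack: Loose 0.77 kg lever jack, dark base 230 x 60 x 10 mm. Origin on its underside; x to the saddle end (base from -130 to +100 mm), z up. Grey block 40 x 40 mm, top 80 mm up, centred at x +22 mm: grasp it from above across y. Saddle upright at x +75 mm. Handle hinge at x -12 mm, 55 mm up; handle points to -x. Stands flat when the handle is pressed.
- saddle (a point): Centre of the flat top of the jack's round steel saddle, 44 mm across, at x +75 mm of the jack. 70 mm above the table with the handle up, 110 mm with it fully down (rises 67 mm per rad of the handle).
- jack_handle (a joint): Jack handle, rad: 0 = up (start; a spring brings it back there when let go), 0.6 = fully down at its stop. Pressing its pad takes about 2 to 10 N.
- handle_pad (a point): Middle of the top face of the black pad (40 mm long, 36 wide, 10 thick) at the end of the jack's handle: 105 mm out along the handle from its hinge and 8 mm above its axis. Handle up: 121 mm above the table, x -94 mm of the jack, face tilted 0.6 rad (outer end higher). Fully down: level, 63 mm above the table, x -117 mm. Press it from above.
- timer: Flat white pocket timer 70 x 66 x 21 mm, a bystander; origin at its underside.
- tape_roll: Roll of tape lying flat, 103 mm across, 25 mm high, a bystander; origin at its underside.
- cake: Plain ring cake about 79 mm across, 36 mm high, alone on the table left of the work, a bystander; origin at its underside.

How it is judged (in metres and radians):
On the way, in this order (a step that is already met when the one before it is completed fails the run):
1. the jack stands flat with its saddle under the lift pad, handle up (horizontal distance between saddle and lift_pad below 0.014 m and height (world z) of jack below 0.005 m and angle between jack's own z axis and vertical below 0.06 rad and value of joint jack_handle below 0.12 rad), for 0.2 s.
2. trial lift: handle fully down, conveyor level on the jack (horizontal distance between saddle and lift_pad below 0.014 m and height (world z) of jack below 0.005 m and angle between jack's own z axis and vertical below 0.06 rad and value of joint jack_handle above 0.54 rad and height (world z) of lift_pad above 0.105 m and contact force between jack and conveyor above 2 N), for 0.2 s.
3. the handle is let up again (value of joint jack_handle below 0.1 rad), for 0.2 s.
At the end, for the whole second after the job is handed in: Jack flat on the table, saddle centre within 14 mm of the pad centre seen from above; the robot holds the handle down (over 0.54 of 0.6 rad, more than 1 N); the lift pad is 105 to 115 mm above the table (bed level) and rests on the jack (over 2 N), untouched by the robot (all of step 2 and height (world z) of lift_pad below 0.115 m and contact force between any of the fingers, the arm and jack above 1 N and contact force between each of the fingers, the arm and conveyor below 0.5 N); the arm keeps its last pose, push and grip.
It fails at once if the timer is moved by more than 25 mm (distance of timer from where it was at the start of the episode above 0.025 m).
It fails at once if the tape roll is moved by more than 25 mm (distance of tape_roll from where it was at the start of the episode above 0.025 m).
It fails at once if the cake is moved by more than 25 mm (distance of cake from where it was at the start of the episode above 0.025 m).
It also fails if it takes over 58 s, if anything falls off the work surface, if the arm or the gripper's body presses on something with over 40 N, if the wrist force passes 120 N, or if a joint passes its speed limit or range.

ROBOT

A 6-joint arm with a two-finger parallel gripper is mounted at the origin on a cart in front of the work surface, level with it; the furniture and walls round the work are solid. World frame = base frame: x ahead of the robot, y to its left, z up, the work surface at z = 0. Lengths are in mm, angles in rad, forces in N, time in s.
With the tool pointing down it reaches from about 300 to 775 mm from the base axis. Payload 14.6 kg.
Tool frame: the origin (TCP) lies on the centre line of the jaws, within the pads' length; the fingertips stand ahead of it and the grasp point (between the pads) is the TCP (manip.tip_reach is the z of the fingertips in the tool frame, in mm); z points along the fingers, y is the direction in which the jaws open and shut (so a half turn about z gives the same grasp; the last joint's range is limited). The gripper opens to 94 mm and grips with 3 to 60 N. Pads are 16 mm wide; open, the fingers measure 119 mm over their backs; the gripper's body (75 mm by 177 mm) begins 78 mm behind the grasp point.
Start: joints at [1.068, 0.3, 1.521, -0, 1.321, -0.067], TCP at [232.171, 498.584, 224.446] pointing down, gripper open.
Joint ranges: [-3.03, 3.03], [-0.79, 2.21], [0.23, 2.52], [-1.04, 4.18], [0, 3.07], [-2.55, 2.55]. Speed limits (rad/s): [2.22, 2.22, 2.57, 3.14, 3.14, 3.14].

INTERFACE

Orientations are given as [roll, pitch, yaw] about the fixed x, y, z axes, in that order (R = Rz(yaw) Ry(pitch) Rx(roll)).
In Python, from cell import manip, camera, search_frame, masks_of, tip_of gives the robot as it stands.
- The arm moves only by the tool send_rows, never from a script. Its argument "plan" is a list of rows, each an object with "travel": the shift along the tool's x, y, z in mm, a list of three; "delta_rot": the turn, a rotation vector about the tool's x, y, z in degrees, a list of three; "fingers": the gripper's target within -1 to 1 (shut at 1, half-way at 0, fully open at -1). In form: [{"travel": [dx, dy, dz], "delta_rot": [wx, wy, wz], "fingers": fingers}, ...]. A call has 1 to 20 rows; each row shifts and turns the commanded pose from where the row before left it, along the tool's axes as they then stand; what a row does not reach is not made up. A row lasts 1/8 s, in which the tool goes at most 62.5 mm and 10.7 degrees, less where a joint would pass 70% of its speed; a pose out of reach is approached as far as the arm can. A call is refused whole if a number of a shift passes 62.5 or a number of a turn 10.7, either way. A call with a gripper value outside its range is refused whole. The fingers move at their own pace and stop on an object; "grip_force" is the grip in N (left out, the last holds). Time passes only in rows, so rows that do not move let the fingers close. It gives the time, the measured TCP pose, the force and the opening at its end, in the units of the state.
- manip.read_state(): the state, without advancing time (a new reading comes with each control period).
- camera(name): name is "scene" or "top" or "wrist"; returns a dict with "color" (400x640x3 uint8, red, green, blue), "z_map" (400x640 float32, mm along the optical axis (not along the pixel's ray), 0 where there is no reading), "fov_y" (degrees; the focal length in pixels is half the picture's height over the tangent of half this angle, whatever the lens; pixels are square), "cx", "cy" (the principal point, pixels), "k1" (the pictures are not rectified: a ray, as slopes to the right and down, at radius r is drawn at 1 + k1 r^2 times it, then the intrinsics apply), "world_from_camera" (4x4, takes a point from camera to world coordinates); the wrist camera has in their place "tool_from_camera" (4x4, takes a point from camera to tool coordinates, whose origin is the TCP and whose axes are the flange's). Camera axes: x right, y up, looking along -z (the intrinsics and any distortion apply to the point x, -y, -z); pixel columns grow to the right and rows downward; lengths in mm; the calibration is good to about 2 mm. A picture is of the moment at which its call begins: read the wrist's pose just before it.
- manip.sign_off(): hands the job in, once; it reports no verdict.
Trained networks look in the newest picture that a camera, given by its name, has taken for a name from the list of things; names that differ only in an ending like _2 or _b are one class to them, and where a whole thing is asked for, a point or a joint stands for the part that bears it (a point fixed in the world has none). Each returns a list of dicts, best first, with "confidence" (0 to 1); they miss things now and then, are a little off and sometimes report something else, mostly with a low value. They report only what shows in the picture. A call takes as long as a camera call.
- search_frame(name, camera): "at" ([x, y, z] in mm, in the coordinates of the camera as it stood for that picture, good to about 4 mm: the middle of the surface that is visible of it).
- masks_of(name, camera): "region" (400x640 bool, what is visible of it).
- tip_of(name, camera): "at" ([x, y, z] in mm, in the coordinates of the camera as it stood for that picture, good to about 4 mm: a listed point, or the origin of a listed thing).
The state is a dict: "clock": time; "joints": joint angles; "qd": joint speeds; "effort": joint torques, N m; "eef_pos": TCP position; "eef_rot": TCP orientation; "wrist_force": force on the tool from outside, world axes, zero at the start; "moment": the same for the moment, N m; "finger_gap": finger opening in mm.
Only numpy, scipy, OpenCV 4.12 (cv2) and the standard library are available. Lean on these libraries where they do the work, as an engineer would, in place of code of your own. Each camera call takes 0.05 s, during which the arm holds its last target. There are 200 camera calls.

## Working session

There is one attempt and no reset: what is moved stays moved. The work goes in short steps, Python scripts to look and compute and a tool call to move; the robot and the scene stay as the last step left them, time stands still between calls to the robot, and variables do not carry over. Pictures are saved under pics/ and viewed, about 8 in all and at most 12, crops included, and the job is handed in when it is done.

Besides the shell and the picture viewer there is one more tool, called as name([rows], argument=value, ...), one row to a line, values as JSON. send_rows: Moves the arm, as the interface text tells. Its arguments: {"type":"object","properties":{"plan":{"type":"array"},"grip_force":{"type":"number"}},"required":["plan"]}

```bash
ls; mkdir -p pics; cat > h.py <<'E'
import numpy as np, cv2
from cell import manip, camera, search_frame, masks_of, tip_of
from scipy.spatial.transform import Rotation as R
def wfc(c, st=None):
    if "world_from_camera" in c: return np.array(c["world_from_camera"])
    T=np.eye(4); T[:3,:3]=R.from_euler('xyz',st["eef_rot"]).as_matrix(); T[:3,3]=st["eef_pos"]
    return T@np.array(c["tool_from_camera"])
def to_w(M,p): return (M@np.append(p,1))[:3]
def cloud(c,M):
    z=c["z_map"]; h,w=z.shape; f=h/2/np.tan(np.radians(c["fov_y"])/2)
    v,u=np.mgrid[:h,:w]; xd=(u-c["cx"])/f; yd=(v-c["cy"])/f
    x,y=xd.copy(),yd.copy()
    for _ in range(8):
        s=1+c["k1"]*(x*x+y*y); x=xd/s; y=yd/s
    P=np.stack([x*z,-y*z,-z],-1)@M[:3,:3].T+M[:3,3]
    P[z<=0]=np.nan
    return P
E
python3 - <<'E'
from h import *
st=manip.read_state(); print(st, manip.tip_reach)
ims=[]
for n in ["scene","top"]:
    c=camera(n); M=wfc(c); ims.append(c["color"])
    np.savez(f"/tmp/{n}.npz",P=cloud(c,M),col=c["color"])
    for nm in ["lift_pad","saddle","handle_pad","jack","conveyor","timer","tape_roll","cake"]:
        for k,f in (("tip",tip_of),("srch",search_frame)):
            r=f(nm,n)
            print(n,nm,k,[(round(a["confidence"],2),to_w(M,a["at"]).round(0).tolist()) for a in r[:2]])
    cv2.imwrite(f"pics/{n}0.png",c["color"][...,::-1])
E
```

```text
pics
{'clock': 0.0, 'joints': array([ 1.06843910e+00,  3.00511648e-01,  1.52157104e+00,  1.33435149e-05,
        1.32067184e+00, -6.65711101e-02]), 'qd': array([ 0.00082906,  0.00024606, -0.00034253, -0.00091579, -0.00293144,
        0.00082838]), 'effort': array([ 2.69125208e-03, -5.31788313e+01, -3.52749753e+01,  7.09518464e-02,
        2.42085446e-02, -1.11345917e-04]), 'eef_pos': array([232.042168  , 498.40118805, 223.86831374]), 'eef_rot': array([-3.14043421e+00, -9.01862939e-05,  2.70580318e+00]), 'wrist_force': array([-0.75806587, -0.58378762,  0.10187929]), 'moment': array([ 0.0112235 ,  0.00810502, -0.00684824]), 'finger_gap': 93.906533075016} 19.0
scene lift_pad tip [(0.71, [660.0, 2.0, 87.0])]
scene lift_pad srch [(0.5, [665.0, -7.0, 103.0])]
scene saddle tip [(0.44, [547.0, -55.0, 73.0])]
scene saddle srch [(0.56, [543.0, -55.0, 72.0])]
scene handle_pad tip [(0.58, [491.0, -215.0, 124.0])]
scene handle_pad srch []
scene jack tip [(0.62, [525.0, -123.0, 1.0])]
scene jack srch [(0.84, [514.0, -143.0, 10.0])]
scene conveyor tip [(0.63, [688.0, -4.0, -3.0])]
scene conveyor sr
[... 501 characters left out ...]
addle srch []
top handle_pad tip [(0.85, [491.0, -213.0, 121.0]), (0.48, [654.0, 8.0, 91.0])]
top handle_pad srch [(0.77, [500.0, -201.0, 116.0])]
top jack tip [(0.63, [522.0, -123.0, -4.0])]
top jack srch [(0.7, [509.0, -136.0, 36.0])]
top conveyor tip [(0.96, [688.0, 1.0, -3.0]), (0.45, [623.0, 254.0, -1.0])]
top conveyor srch [(0.64, [783.0, 2.0, 131.0])]
top timer tip [(0.94, [473.0, 261.0, -2.0])]
top timer srch [(0.69, [472.0, 260.0, 15.0])]
top tape_roll tip [(0.56, [445.0, -435.0, -3.0])]
top tape_roll srch [(0.56, [445.0, -437.0, 23.0]), (0.43, [777.0, -1.0, 134.0])]
top cake tip [(0.79, [624.0, 256.0, 3.0]), (0.47, [444.0, -433.0, 1.0])]
top cake srch [(0.61, [621.0, 251.0, 30.0])]
```

View pics/scene0.png

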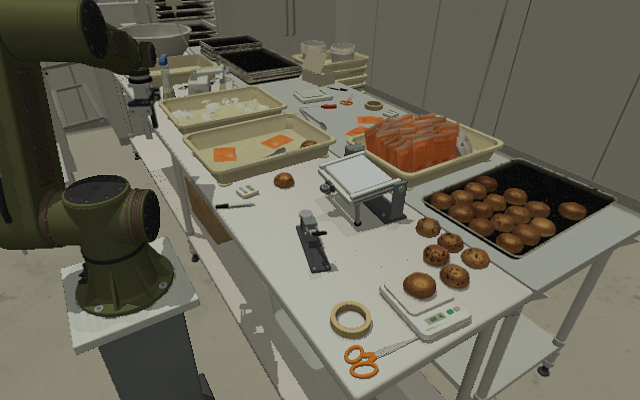

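View pics/top0.png

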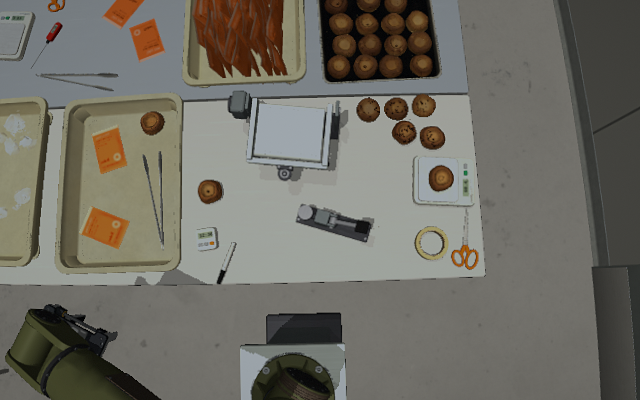

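Both views agree: the jack lies at about (522,-123) with yaw about 72°, and the pad is near (657,8). I'll refine the yaws and the pad ear from the depth data.

```bash
cat > /tmp/a.py <<'E'
from h import *
def rep(n,q):
    if len(q)<5: print(n,len(q)); return
    r=cv2.minAreaRect(q[:,:2].astype(np.float32)); print(n,len(q),np.round(r[0],0),np.round(r[1],0),round(r[2],1),'z',np.percentile(q[:,2],[2,50,98]).round(0))
for n in ["top","scene"]:
    d=np.load(f"/tmp/{n}.npz"); P=d["P"].reshape(-1,3); P=P[~np.isnan(P).any(1)]
    s=lambda x0,x1,y0,y1,z0,z1: P[(P[:,0]>x0)&(P[:,0]<x1)&(P[:,1]>y0)&(P[:,1]<y1)&(P[:,2]>z0)&(P[:,2]<z1)]
    rep(n+" base",s(440,620,-270,-10,5,16)); rep(n+" block",s(480,580,-150,-60,72,92)); rep(n+" saddle",s(515,580,-85,-25,62,72))
    rep(n+" hpad",s(460,520,-240,-185,100,140))
    rep(n+" convtop",s(640,960,-200,200,108,160)); rep(n+" ear",s(600,672,-60,70,92,150)); 
    q=s(600,674,-60,70,92,150); print(n,"ear",q[:, :].min(0).round(),q.max(0).round())
E
python3 /tmp/a.py
```

```text
top base 886 [ 530. -140.] [260. 179.] 89.9 z [ 5.  9. 15.]
top block 214 [ 527. -103.] [96. 40.] 72.5 z [72. 80. 85.]
top saddle 111 [544. -49.] [39. 42.] 88.5 z [64. 70. 72.]
top hpad 179 [ 493. -207.] [45. 36.] 72.5 z [103. 123. 135.]
top convtop 5415 [767.  20.] [338. 238.] 81.2 z [111. 136. 151.]
top ear 161 [654.   7.] [35. 45.] 0.0 z [ 96. 106. 119.]
top ear [637. -60.  94.] [674.  29. 124.]
scene base 718 [ 542. -140.] [234. 158.] 86.2 z [ 6. 11. 14.]
scene block 137 [ 531. -100.] [91. 40.] 72.8 z [72. 79. 83.]
scene saddle 68 [540. -55.] [57. 42.] 13.0 z [65. 70. 72.]
scene hpad 62 [ 485. -217.] [28. 45.] 14.3 z [111. 128. 132.]
scene convtop 2740 [773.   5.] [329. 233.] 82.3 z [110. 134. 150.]
scene ear 102 [654.   1.] [46. 34.] 89.4 z [ 94. 106. 117.]
scene ear [637. -60.  92.] [674.  24. 120.]
```

send_rows([
  {"travel": [-32.6, -26.2, 0], "delta_rot": [0, 0, 0], "fingers": -1},
  {"travel": [-32.6, -26.2, 0], "delta_rot": [0, 0, 0], "fingers": -1},
  {"travel": [-32.6, -26.2, 0], "delta_rot": [0, 0, 0], "fingers": -1},
  {"travel": [-32.6, -26.2, 0], "delta_rot": [0, 0, 0], "fingers": -1},
  {"travel": [-32.6, -26.2, 0], "delta_rot": [0, 0, 0], "fingers": -1},
  {"travel": [-32.6, -26.2, 0], "delta_rot": [0, 0, 0], "fingers": -1},
  {"travel": [-32.6, -26.2, 0], "delta_rot": [0, 0, 0], "fingers": -1},
  {"travel": [-32.6, -26.2, 0], "delta_rot": [0, 0, 0], "fingers": -1},
  {"travel": [-32.6, -26.2, 0], "delta_rot": [0, 0, 0], "fingers": -1},
  {"travel": [-32.6, -26.2, 0], "delta_rot": [0, 0, 0], "fingers": -1},
  {"travel": [-32.6, -26.2, 0], "delta_rot": [0, 0, 0], "fingers": -1},
  {"travel": [-32.6, -26.2, 0], "delta_rot": [0, 0, 0], "fingers": -1},
  {"travel": [-32.6, -26.2, 0], "delta_rot": [0, 0, 0], "fingers": -1},
  {"travel": [-32.6, -26.2, 0], "delta_rot": [0, 0, 0], "fingers": -1},
  {"travel": [-32.6, -26.2, 0], "delta_rot": [0, 0, 0], "fingers": -1},
  {"travel": [-32.6, -26.2, 0], "delta_rot": [0, 0, 0], "fingers": -1},
])

```text
clock: 3.7
eef_pos: [528.5, -103.0, 224.5]
eef_rot: [3.142, 0.0, 2.706]
wrist_force: [0.9, 0.7, -0.1]
finger_gap: 94.0
```

send_rows([
  {"travel": [0, 0, 0], "delta_rot": [0, 0, 9.2], "fingers": -1},
  {"travel": [0, 0, 0], "delta_rot": [0, 0, 9.2], "fingers": -1},
  {"travel": [0, 0, 0], "delta_rot": [0, 0, 9.2], "fingers": -1},
  {"travel": [0, 0, 0], "delta_rot": [0, 0, 9.2], "fingers": -1},
  {"travel": [0, 0, 0], "delta_rot": [0, 0, 9.2], "fingers": -1},
  {"travel": [0, 0, 0], "delta_rot": [0, 0, 9.2], "fingers": -1},
  {"travel": [0, 0, 0], "delta_rot": [0, 0, 9.2], "fingers": -1},
  {"travel": [0, 0, 0], "delta_rot": [0, 0, 9.2], "fingers": -1},
  {"travel": [0, 0, 0], "delta_rot": [0, 0, 8.9], "fingers": -1},
  {"travel": [0, 0, 0], "delta_rot": [0, 0, 0], "fingers": -1},
])

```text
clock: 4.95
eef_pos: [528.1, -101.6, 224.5]
eef_rot: [3.142, 0.0, 1.267]
wrist_force: [-0.1, -0.8, -0.4]
finger_gap: 93.6
```

```bash
cat > /tmp/b.py <<'E'
from h import *
import sys
st=manip.read_state(); print(st["clock"],st["eef_pos"].round(1),np.degrees(st["eef_rot"]).round(1),st["wrist_force"].round(1),st["finger_gap"].round(1))
c=camera("wrist"); M=wfc(c,st); P=cloud(c,M); np.savez("/tmp/wrist.npz",P=P,col=c["color"])
cv2.imwrite(f"pics/{sys.argv[1]}.png",c["color"][...,::-1])
P=P.reshape(-1,3); P=P[~np.isnan(P).any(1)]
for nm in ["jack","saddle","handle_pad","lift_pad"]:
    print(nm,[(round(a["confidence"],2),to_w(M,a["at"]).round(0).tolist()) for a in tip_of(nm,"wrist")[:2]])
q=P[(P[:,2]>74)&(P[:,2]<84)&(abs(P[:,0]-528)<35)&(abs(P[:,1]+102)<35)]
if len(q)>20: print("block",cv2.minAreaRect(q[:,:2].astype(np.float32)),q.mean(0).round(1))
E
python3 /tmp/b.py w1
```

```text
Traceback (most recent call last):
AttributeError: 'float' object has no attribute 'round'
```

```bash
sed -i 's/,st\["finger_gap"\].round(1)/,st["finger_gap"]/' /tmp/b.py; python3 /tmp/b.py w1
```

```text
4.95 [ 528.1 -101.6  224.5] [180.    0.   72.6] [-0.1 -0.8 -0.4] 93.63131688184401
jack [(0.73, [520.0, -125.0, -0.0])]
saddle [(0.86, [545.0, -48.0, 69.0])]
handle_pad [(0.89, [493.0, -210.0, 121.0])]
lift_pad [(0.7, [657.0, 10.0, 87.0])]
block ((527.789306640625, -101.89851379394531), (39.60544967651367, 39.40304183959961), 71.68314361572266) [ 527.9 -101.1   80. ]
```

View pics/w1.png

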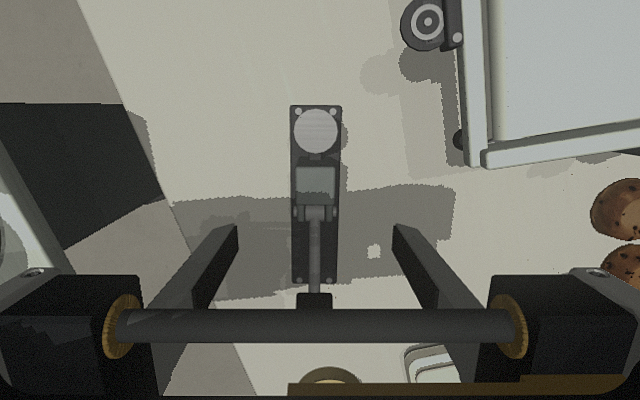

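The wrist view shows the jack upright in the frame (saddle at pixel (316,130), block at (316,180)), centred between the fingers. The pad ear is at (428,22). I'll descend and grasp.

send_rows([
  {"travel": [0, 0, 30], "delta_rot": [0, 0, 0], "fingers": -1},
  {"travel": [0, 0, 30], "delta_rot": [0, 0, 0], "fingers": -1},
  {"travel": [0, 0, 30], "delta_rot": [0, 0, 0], "fingers": -1},
  {"travel": [0, 0, 30], "delta_rot": [0, 0, 0], "fingers": -1},
  {"travel": [0, 0, 25], "delta_rot": [0, 0, 0], "fingers": -1},
  {"travel": [0, 0, 13], "delta_rot": [0, 0, 0], "fingers": -1},
  {"travel": [0, 0, 0], "delta_rot": [0, 0, 0], "fingers": 1},
  {"travel": [0, 0, 0], "delta_rot": [0, 0, 0], "fingers": 1},
  {"travel": [0, 0, 0], "delta_rot": [0, 0, 0], "fingers": 1},
  {"travel": [0, 0, 0], "delta_rot": [0, 0, 0], "fingers": 1},
  {"travel": [0, 0, 0], "delta_rot": [0, 0, 0], "fingers": 1},
  {"travel": [0, 0, 0], "delta_rot": [0, 0, 0], "fingers": 1},
  {"travel": [0, 0, -2], "delta_rot": [0, 0, 0], "fingers": 1},
  {"travel": [0, 0, -2], "delta_rot": [0, 0, 0], "fingers": 1},
  {"travel": [0, 0, 0], "delta_rot": [0, 0, 0], "fingers": 1},
], grip_force=50)

```text
clock: 7.08
eef_pos: [527.9, -101.6, 70.3]
eef_rot: [-3.141, 0.0, 1.266]
wrist_force: [-0.2, -0.3, -6.8]
finger_gap: 39.6
```

send_rows([
  {"travel": [0, 0, 0], "delta_rot": [0, 0, 6.6], "fingers": 1},
  {"travel": [0, 0, 0], "delta_rot": [0, 0, 6.6], "fingers": 1},
  {"travel": [0, 0, 0], "delta_rot": [0, 0, 6.6], "fingers": 1},
  {"travel": [0, 0, 0], "delta_rot": [0, 0, 6.6], "fingers": 1},
  {"travel": [0, 0, 0], "delta_rot": [0, 0, 6.6], "fingers": 1},
  {"travel": [0, 0, 0], "delta_rot": [0, 0, 6.6], "fingers": 1},
  {"travel": [0, 0, 0], "delta_rot": [0, 0, 6.6], "fingers": 1},
  {"travel": [0, 0, 0], "delta_rot": [0, 0, 6.6], "fingers": 1},
  {"travel": [0, 0, 0], "delta_rot": [0, 0, 6.6], "fingers": 1},
  {"travel": [0, 0, 0], "delta_rot": [0, 0, 6.6], "fingers": 1},
  {"travel": [0, 0, 0], "delta_rot": [0, 0, 6.6], "fingers": 1},
  {"travel": [0, 0, 0], "delta_rot": [0, 0, 7.0], "fingers": 1},
  {"travel": [0, -20.5, 0], "delta_rot": [0, 0, 0], "fingers": 1},
  {"travel": [0, -20.5, 0], "delta_rot": [0, 0, 0], "fingers": 1},
  {"travel": [0, -20.5, 0], "delta_rot": [0, 0, 0], "fingers": 1},
  {"travel": [0, -20.5, 0], "delta_rot": [0, 0, 0], "fingers": 1},
  {"travel": [0, -20.5, 0], "delta_rot": [0, 0, 0], "fingers": 1},
  {"travel": [3, -20.5, 0], "delta_rot": [0, 0, 0], "fingers": 1},
  {"travel": [0, 0, 0], "delta_rot": [0, 0, 0], "fingers": 1},
])

```text
clock: 9.45
eef_pos: [546.5, 21.3, 70.3]
eef_rot: [-3.142, -0.0, -0.122]
wrist_force: [0.2, 0.0, -7.1]
finger_gap: 39.4
```

```bash
python3 /tmp/b.py w2; python3 - <<'E'
from h import *
for n in ["scene","top"]:
    c=camera(n); M=wfc(c); P=cloud(c,M)
    for nm in ["lift_pad","saddle","jack","handle_pad"]:
        print(n,nm,[(round(a["confidence"],2),to_w(M,a["at"]).round(0).tolist()) for a in tip_of(nm,n)[:2]])
    P=P.reshape(-1,3); P=P[~np.isnan(P).any(1)]
    q=P[(P[:,0]>580)&(P[:,0]<640)&(abs(P[:,1]-10)<40)&(P[:,2]>66)&(P[:,2]<82)]
    if len(q)>10: print(n,"saddle top",cv2.minAreaRect(q[:,:2].astype(np.float32)),np.median(q,0).round(1))
E
```

```text
9.45 [546.5  21.3  70.3] [-180.   -0.   -7.] [ 0.2  0.  -7.1] 39.376788058552506
jack [(0.84, [527.0, 22.0, 5.0])]
saddle [(0.57, [602.0, 15.0, 72.0])]
handle_pad []
lift_pad [(0.94, [660.0, 3.0, 85.0])]
scene lift_pad [(0.42, [663.0, 4.0, 86.0])]
scene saddle [(0.67, [603.0, 10.0, 74.0])]
scene jack [(0.79, [529.0, 21.0, 6.0])]
scene handle_pad [(0.61, [430.0, 35.0, 130.0])]
scene saddle top ((601.6661376953125, 9.41145133972168), (41.91442108154297, 39.80860900878906), 8.191102981567383) [599.8   5.6  74.3]
top lift_pad [(0.46, [657.0, 9.0, 90.0])]
top saddle []
top jack []
top handle_pad []
```

View pics/w2.png

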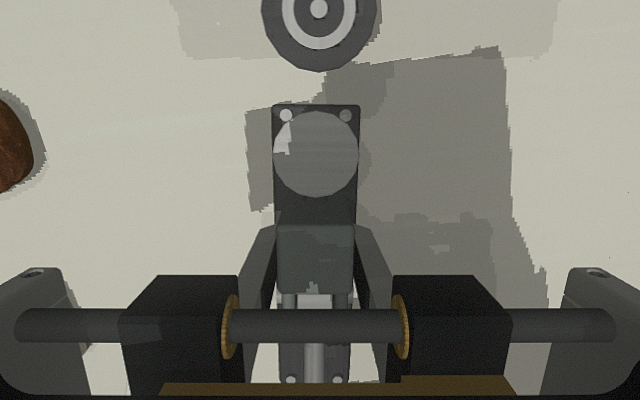

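The wrist view shows the saddle disc at (316,153) and the ear ring at about (320,10), nearly in line. I'll get the relative vector in the tool frame from this one picture.

```bash
python3 - <<'E'
from h import *
d=np.load("/tmp/wrist.npz"); P=d["P"]; st=manip.read_state()
Rm=R.from_euler('xyz',st["eef_rot"]).as_matrix()
def fitc(z0,z1,v0,v1,u0,u1,r):
    S=P[v0:v1,u0:u1].reshape(-1,3); S=S[(S[:,2]>z0)&(S[:,2]<z1)]
    T=(S-st["eef_pos"])@Rm; h=cv2.convexHull(T[:,:2].astype(np.float32))[:,0]
    from scipy.optimize import least_squares
    return S[:,2].mean().round(1),len(S),T,h,least_squares
for nm,a,r in (("saddle",(68,80,95,215,250,380),22),("ear",(94,112,0,80,240,400),21)):
    z,n,T,h,ls=fitc(*a,r)
    if nm=="ear": h=h[(h[:,0]<h[:,0].max()-4)]
    s=ls(lambda p:np.hypot(*(h-p[:2]).T)-r,np.append(T[:,:2].mean(0),0)[:2],loss='soft_l1')
    print(nm,"z",z,n,"tool xy",s.x.round(1),"ext",T.min(0).round(1),T.max(0).round(1),"rms",np.sqrt(2*s.cost/len(h)).round(2))
    print(" world",(Rm@np.append(s.x,0)+st["eef_pos"]).round(1))
E
```

```text
saddle z 73.7 5881 tool xy [53.  -0.3] ext [ 31.6 -21.8  -5.7] [75.  21.2  2.4] rms 0.36
 world [598.8  13.8  70.4]
ear z 104.1 6631 tool xy [110.6   0.4] ext [ 89.4 -20.4 -38.6] [113.6  21.2 -29.3] rms 0.15
 world [655.9   6.1  70.4]
```

send_rows([
  {"travel": [8, 0.1, 0], "delta_rot": [0, 0, 0], "fingers": 1},
  {"travel": [8, 0.1, 0], "delta_rot": [0, 0, 0], "fingers": 1},
  {"travel": [8, 0.1, 0], "delta_rot": [0, 0, 0], "fingers": 1},
  {"travel": [8, 0.1, 0], "delta_rot": [0, 0, 0], "fingers": 1},
  {"travel": [8, 0.1, 0], "delta_rot": [0, 0, 0], "fingers": 1},
  {"travel": [8, 0.1, 0], "delta_rot": [0, 0, 0], "fingers": 1},
  {"travel": [8, 0.1, 0], "delta_rot": [0, 0, 0], "fingers": 1},
  {"travel": [0, 0, 0], "delta_rot": [0, 0, 0], "fingers": 1},
  {"travel": [0, 0, 2], "delta_rot": [0, 0, 0], "fingers": 1},
  {"travel": [0, 0, 2], "delta_rot": [0, 0, 0], "fingers": 1},
  {"travel": [0, 0, 0.3], "delta_rot": [0, 0, 0], "fingers": 1},
  {"travel": [0, 0, 0], "delta_rot": [0, 0, 0], "fingers": 1},
])

```text
clock: 11.7
eef_pos: [601.6, 12.5, 66.6]
eef_rot: [-3.142, 0.0, -0.123]
wrist_force: [-4.8, 0.4, 3.7]
finger_gap: 39.6
```

send_rows([
  {"travel": [0, 0, 0], "delta_rot": [0, 0, 0], "fingers": -0.2},
  {"travel": [0, 0, 0], "delta_rot": [0, 0, 0], "fingers": -0.2},
  {"travel": [0, 0, 0], "delta_rot": [0, 0, 0], "fingers": -0.2},
  {"travel": [0, 0, 0], "delta_rot": [0, 0, 0], "fingers": -0.2},
  {"travel": [0, 0, -15], "delta_rot": [0, 0, 0], "fingers": -0.2},
  {"travel": [0, 0, -25], "delta_rot": [0, 0, 0], "fingers": -0.2},
  {"travel": [0, 0, -30], "delta_rot": [0, 0, 0], "fingers": -0.2},
  {"travel": [-20, 0, -30], "delta_rot": [0, 0, 0], "fingers": 1},
  {"travel": [-40, 0, -30], "delta_rot": [0, 0, 0], "fingers": 1},
  {"travel": [-40, 0, 0], "delta_rot": [0, 0, 0], "fingers": 1},
  {"travel": [0, 0, 0], "delta_rot": [0, 0, 0], "fingers": 1},
])

```text
clock: 13.08
eef_pos: [501.1, 25.1, 197.9]
eef_rot: [-3.141, -0.002, -0.123]
wrist_force: [0.2, 0.5, 0.1]
finger_gap: 19.8
```

```bash
python3 /tmp/b.py w3; python3 - <<'E'
from h import *
c=camera("scene"); M=wfc(c)
for nm in ["lift_pad","saddle","jack","handle_pad"]:
    print(nm,[(round(a["confidence"],2),to_w(M,a["at"]).round(0).tolist()) for a in tip_of(nm,"scene")[:2]])
E
```

```text
13.075 [501.1  25.1 197.9] [-1.8e+02 -1.0e-01 -7.0e+00] [0.2 0.5 0.1] 19.783177709160892
jack [(0.61, [579.0, 14.0, 1.0])]
saddle []
handle_pad [(0.9, [488.0, 25.0, 121.0])]
lift_pad [(0.17, [476.0, 259.0, 1.0])]
lift_pad [(0.42, [660.0, -1.0, 85.0])]
saddle [(0.56, [657.0, -1.0, 68.0])]
jack [(0.59, [586.0, 15.0, 2.0])]
handle_pad [(0.54, [486.0, 30.0, 125.0])]
```

View pics/w3.png

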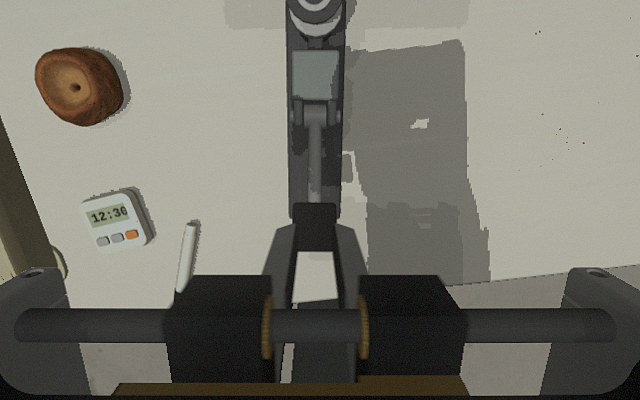

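The view shows the handle pad at (317,225), the block at (316,75) and the saddle under the ear at (316,10). The cake and timer are undisturbed. I'll check the block and pad from depth before pressing.

```bash
python3 - <<'E'
from h import *
d=np.load("/tmp/wrist.npz"); P=d["P"].reshape(-1,3)
q=P[(P[:,2]>74)&(P[:,2]<85)&(abs(P[:,0]-602)<24)&(abs(P[:,1]-13)<24)]
print("block",cv2.minAreaRect(q[:,:2].astype(np.float32)),q.mean(0).round(1))
g=P[(P[:,2]>4)&(P[:,2]<17)&(P[:,0]>480)&(P[:,0]<600)&(abs(P[:,1]-20)<40)]
print("base",len(g),np.percentile(g[:,2],[5,50,95]).round(1),g.min(0).round(0))
for lo in (500,540): s=g[(g[:,0]>lo)&(g[:,0]<lo+40)];print(lo,np.median(s[:,2]).round(1) if len(s) else None)
h=P[(P[:,2]>105)&(P[:,2]<140)&(abs(P[:,0]-486)<30)&(abs(P[:,1]-27)<25)]
print("hpad",h.mean(0).round(1),h.min(0).round(1),h.max(0).round(1))
s=P[(P[:,2]>66)&(P[:,2]<74)&(P[:,0]>625)&(P[:,0]<690)&(abs(P[:,1]-7)<30)]
print("saddle",len(s),s.min(0).round(1),s.max(0).round(1))
E
```

```text
block ((601.6546630859375, 11.66815185546875), (39.96887969970703, 39.81995391845703), 82.33627319335938) [601.7  11.7  79.9]
base 3270 [ 8.4  9.9 11.2] [480. -18.   5.]
500 10.0
540 9.9
hpad [486.6  26.5 120.3] [464.8   7.8 105. ] [506.8  44.  132.4]
saddle 665 [632. -17.  66.] [656.2  26.5  72.3]
```

send_rows([
  {"travel": [-7, 0, 0], "delta_rot": [0, 0, 0], "fingers": 1},
  {"travel": [-8, 0, 10], "delta_rot": [0, 0, 0], "fingers": 1},
  {"travel": [0, 0, 15], "delta_rot": [0, 0, 0], "fingers": 1},
  {"travel": [0, 0, 15], "delta_rot": [0, 0, 0], "fingers": 1},
  {"travel": [0, 0, 6], "delta_rot": [0, 0, 0], "fingers": 1},
  {"travel": [0, 0, 0], "delta_rot": [0, 0, 0], "fingers": 1},
])

```text
clock: 14.32
eef_pos: [487.5, 26.6, 149.6]
eef_rot: [3.141, 0.001, -0.123]
wrist_force: [0.3, -0.3, 0.2]
finger_gap: 0.7
```

send_rows([
  {"travel": [-3.5, 0, 7], "delta_rot": [0, 0, 0], "fingers": 1},
  {"travel": [-4, 0, 7], "delta_rot": [0, 0, 0], "fingers": 1},
  {"travel": [-2.7, 0, 5], "delta_rot": [0, 0, 0], "fingers": 1},
  {"travel": [-2.6, 0, 5], "delta_rot": [0, 0, 0], "fingers": 1},
  {"travel": [-2.2, 0, 5.2], "delta_rot": [0, 0, 0], "fingers": 1},
  {"travel": [-2.1, 0, 5.3], "delta_rot": [0, 0, 0], "fingers": 1},
  {"travel": [-1.7, 0, 5.4], "delta_rot": [0, 0, 0], "fingers": 1},
  {"travel": [-1.7, 0, 5.4], "delta_rot": [0, 0, 0], "fingers": 1},
  {"travel": [0, 0, 0], "delta_rot": [0, 0, 0], "fingers": 1},
])

```text
clock: 15.45
eef_pos: [466.9, 29.2, 104.6]
eef_rot: [-3.142, 0.001, -0.123]
wrist_force: [-2.8, 1.3, 8.2]
finger_gap: 0.4
```

send_rows([
  {"travel": [-1.2, 0, 5.5], "delta_rot": [0, 0, 0], "fingers": 1},
  {"travel": [-1.2, 0, 5.6], "delta_rot": [0, 0, 0], "fingers": 1},
  {"travel": [-0.6, 0, 5.6], "delta_rot": [0, 0, 0], "fingers": 1},
  {"travel": [-0.7, 0, 5.6], "delta_rot": [0, 0, 0], "fingers": 1},
  {"travel": [0, 0, 0], "delta_rot": [0, 0, 0], "fingers": 1},
  {"travel": [0, 0, 0], "delta_rot": [0, 0, 0], "fingers": 1},
])

```text
clock: 16.2
eef_pos: [463.1, 29.7, 82.5]
eef_rot: [-3.142, 0.001, -0.123]
wrist_force: [-5.4, 0.8, 7.6]
finger_gap: 0.3
```

```bash
python3 /tmp/b.py w4; python3 - <<'E'
from h import *
c=camera("scene"); M=wfc(c); cv2.imwrite("pics/s4.png",cv2.resize(c["color"][130:290,260:460,::-1],None,fx=3,fy=3))
for nm in ["lift_pad","saddle","jack","handle_pad"]:
    print(nm,[(round(a["confidence"],2),to_w(M,a["at"]).round(0).tolist()) for a in tip_of(nm,"scene")[:2]])
d=np.load("/tmp/wrist.npz"); P=d["P"]
print("ear area median z",[np.round(np.nanmedian(P[v:v+10,300:330].reshape(-1,3),0),0).tolist() for v in range(0,200,20)])
E
```

```text
16.2 [463.1  29.7  82.5] [-180.     0.    -7.1] [-5.4  0.8  7.6] 0.30568171037301534
jack [(0.57, [580.0, 13.0, -1.0])]
saddle []
handle_pad [(0.95, [468.0, 32.0, 61.0])]
lift_pad []
lift_pad [(0.54, [655.0, 3.0, 110.0])]
saddle [(0.55, [655.0, 3.0, 109.0]), (0.51, [584.0, 12.0, -2.0])]
jack [(0.93, [585.0, 15.0, 1.0])]
handle_pad [(0.52, [463.0, 28.0, 67.0])]
ear area median z [[584.0, 14.0, 80.0], [582.0, 14.0, 54.0], [569.0, 16.0, 66.0], [560.0, 17.0, 63.0], [551.0, 18.0, 59.0], [540.0, 19.0, 59.0], [528.0, 21.0, 59.0], [517.0, 22.0, 59.0], [505.0, 24.0, 59.0], [493.0, 25.0, 59.0]]
```

View pics/s4.png

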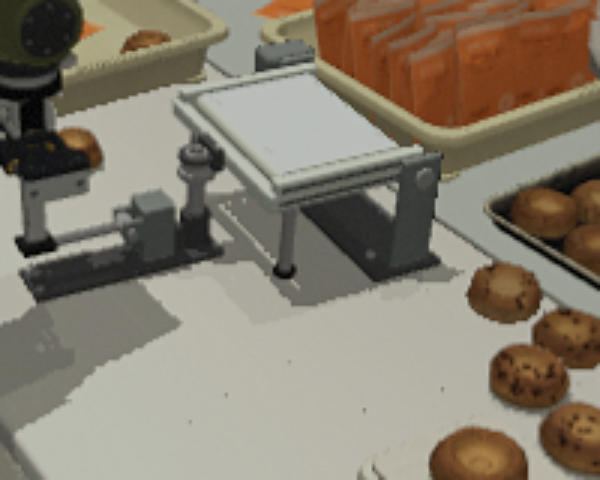

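The crop shows the bed level and the saddle meeting the pad under the ear at crop pixel (195,165), with the handle horizontal under the fingertips. I'll press slightly further and hold to make sure of the stop.

send_rows([
  {"travel": [-1, 0, 1], "delta_rot": [0, 0, 0], "fingers": 1},
  {"travel": [0, 0, 0.5], "delta_rot": [0, 0, 0], "fingers": 1},
  {"travel": [0, 0, 0], "delta_rot": [0, 0, 0], "fingers": 1},
  {"travel": [0, 0, 0], "delta_rot": [0, 0, 0], "fingers": 1},
])

```text
clock: 17.2
eef_pos: [463.0, 29.8, 81.8]
eef_rot: [-3.141, -0.002, -0.123]
wrist_force: [-3.7, 1.5, 14.6]
finger_gap: 0.4
```

Stop reached at 14.6 N. I'll let the handle up along the arc.

send_rows([
  {"travel": [1, 0, -6.5], "delta_rot": [0, 0, 0], "fingers": 1},
  {"travel": [1, 0, -6], "delta_rot": [0, 0, 0], "fingers": 1},
  {"travel": [1.1, 0, -5.6], "delta_rot": [0, 0, 0], "fingers": 1},
  {"travel": [1.2, 0, -5.6], "delta_rot": [0, 0, 0], "fingers": 1},
  {"travel": [1.6, 0, -5.4], "delta_rot": [0, 0, 0], "fingers": 1},
  {"travel": [1.7, 0, -5.4], "delta_rot": [0, 0, 0], "fingers": 1},
  {"travel": [2, 0, -5.3], "delta_rot": [0, 0, 0], "fingers": 1},
  {"travel": [2.2, 0, -5.3], "delta_rot": [0, 0, 0], "fingers": 1},
  {"travel": [2.6, 0, -5], "delta_rot": [0, 0, 0], "fingers": 1},
  {"travel": [2.7, 0, -5], "delta_rot": [0, 0, 0], "fingers": 1},
  {"travel": [4, 0, -7], "delta_rot": [0, 0, 0], "fingers": 1},
  {"travel": [3.5, 0, -8], "delta_rot": [0, 0, 0], "fingers": 1},
  {"travel": [0, 0, -30], "delta_rot": [0, 0, 0], "fingers": 1},
  {"travel": [0, 0, -30], "delta_rot": [0, 0, 0], "fingers": 1},
  {"travel": [0, 0, 0], "delta_rot": [0, 0, 0], "fingers": 1},
  {"travel": [0, 0, 0], "delta_rot": [0, 0, 0], "fingers": 1},
])

```text
clock: 19.2
eef_pos: [486.5, 26.7, 210.3]
eef_rot: [3.141, 0.002, -0.123]
wrist_force: [-0.1, -0.3, -0.2]
finger_gap: 0.4
```

```bash
python3 /tmp/b.py w5; python3 - <<'E'
from h import *
d=np.load("/tmp/wrist.npz"); P=d["P"].reshape(-1,3)
q=P[(P[:,2]>74)&(P[:,2]<85)&(abs(P[:,0]-602)<26)&(abs(P[:,1]-13)<26)]
print("block",cv2.minAreaRect(q[:,:2].astype(np.float32)),q.mean(0).round(1))
h=P[(P[:,2]>100)&(P[:,2]<140)&(abs(P[:,0]-486)<30)&(abs(P[:,1]-27)<25)]
print("hpad",h.mean(0).round(1),h.min(0).round(1),h.max(0).round(1))
c=camera("scene"); M=wfc(c)
for nm in ["lift_pad","saddle","jack","handle_pad"]:
    print(nm,[(round(a["confidence"],2),to_w(M,a["at"]).round(0).tolist()) for a in tip_of(nm,"scene")[:2]])
E
```

```text
19.2 [486.5  26.7 210.3] [ 1.8e+02  1.0e-01 -7.1e+00] [-0.1 -0.3 -0.2] 0.43006680597369995
jack [(0.82, [582.0, 12.0, -2.0])]
saddle []
handle_pad [(0.56, [488.0, 30.0, 120.0])]
lift_pad []
block ((601.3416748046875, 11.679313659667969), (40.182151794433594, 40.1153678894043), 82.78262329101562) [601.4  11.7  79.8]
hpad [487.4  26.6 119.6] [466.3   8.  100. ] [513.6  46.  132.9]
lift_pad [(0.65, [662.0, 0.0, 86.0])]
saddle [(0.56, [660.0, 2.0, 72.0])]
jack [(0.85, [587.0, 14.0, -0.0])]
handle_pad [(0.53, [489.0, 28.0, 125.0])]
```

The handle is back up and the jack hasn't moved, so I'll do the second press.

send_rows([
  {"travel": [0, 0, 30], "delta_rot": [0, 0, 0], "fingers": 1},
  {"travel": [0, 0, 30], "delta_rot": [0, 0, 0], "fingers": 1},
  {"travel": [-3, 0, 7], "delta_rot": [0, 0, 0], "fingers": 1},
  {"travel": [-4, 0, 7], "delta_rot": [0, 0, 0], "fingers": 1},
  {"travel": [-2.7, 0, 5], "delta_rot": [0, 0, 0], "fingers": 1},
  {"travel": [-2.6, 0, 5], "delta_rot": [0, 0, 0], "fingers": 1},
  {"travel": [-2.2, 0, 5.2], "delta_rot": [0, 0, 0], "fingers": 1},
  {"travel": [-2.1, 0, 5.3], "delta_rot": [0, 0, 0], "fingers": 1},
  {"travel": [-1.7, 0, 5.4], "delta_rot": [0, 0, 0], "fingers": 1},
  {"travel": [-1.7, 0, 5.4], "delta_rot": [0, 0, 0], "fingers": 1},
  {"travel": [-1.3, 0, 5.5], "delta_rot": [0, 0, 0], "fingers": 1},
  {"travel": [-1.3, 0, 5.6], "delta_rot": [0, 0, 0], "fingers": 1},
  {"travel": [-0.8, 0, 5.6], "delta_rot": [0, 0, 0], "fingers": 1},
  {"travel": [-0.7, 0, 5.6], "delta_rot": [0, 0, 0], "fingers": 1},
  {"travel": [-0.5, 0, 1.5], "delta_rot": [0, 0, 0], "fingers": 1},
  {"travel": [0, 0, 1], "delta_rot": [0, 0, 0], "fingers": 1},
  {"travel": [0, 0, 0], "delta_rot": [0, 0, 0], "fingers": 1},
  {"travel": [0, 0, 0], "delta_rot": [0, 0, 0], "fingers": 1},
])

```text
clock: 21.95
eef_pos: [462.5, 29.8, 81.7]
eef_rot: [-3.141, -0.0, -0.123]
wrist_force: [-7.1, 0.1, 17.2]
finger_gap: 0.4
```

```bash
python3 /tmp/b.py w6; python3 - <<'E'
from h import *
for n in ["scene","top"]:
    c=camera(n); M=wfc(c); cv2.imwrite(f"pics/{n}6.png",c["color"][...,::-1])
    for nm in ["lift_pad","saddle","jack","handle_pad","timer","tape_roll","cake"]:
        print(n,nm,[(round(a["confidence"],2),to_w(M,a["at"]).round(0).tolist()) for a in tip_of(nm,n)[:1]])
    P=cloud(c,M).reshape(-1,3)
    q=P[(P[:,2]>76)&(P[:,2]<84)&(abs(P[:,0]-602)<30)&(abs(P[:,1]-13)<30)]
    if len(q)>10: print(n,"block",np.round(cv2.minAreaRect(q[:,:2].astype(np.float32))[0],1))
    e=P[(P[:,0]>632)&(P[:,0]<668)&(abs(P[:,1]-6)<20)&(P[:,2]>100)]
    print(n,"ear z",np.percentile(e[:,2],[10,50,90]).round(0),e[:,:2].mean(0).round(0))
print(manip.read_state()["wrist_force"])
E
```

```text
21.95 [462.5  29.8  81.7] [-180.    -0.    -7.1] [-7.1  0.1 17.2] 0.3992491934626572
jack [(0.58, [580.0, 13.0, -1.0])]
saddle []
handle_pad [(0.57, [465.0, 31.0, 64.0])]
lift_pad []
scene lift_pad [(0.42, [657.0, 1.0, 112.0])]
scene saddle [(0.56, [656.0, 3.0, 112.0])]
scene jack [(0.76, [584.0, 15.0, 0.0])]
scene handle_pad [(0.63, [464.0, 29.0, 66.0])]
scene timer [(0.52, [481.0, 260.0, 2.0])]
scene tape_roll [(0.7, [450.0, -436.0, -4.0])]
scene cake [(0.68, [624.0, 255.0, -0.0])]
scene block [604.3   9.4]
scene ear z [108. 124. 131.] [649.  -0.]
top lift_pad [(0.53, [652.0, 9.0, 113.0])]
top saddle [(0.37, [652.0, 4.0, 109.0])]
top jack [(0.61, [578.0, 16.0, -2.0])]
top handle_pad []
top timer [(0.81, [472.0, 261.0, 1.0])]
top tape_roll [(0.78, [446.0, -436.0, 1.0])]
top cake [(0.71, [621.0, 253.0, 2.0])]
top block [602.5  14.7]
top ear z [111. 129. 134.] [651.   5.]
[-7.17969146  0.93818121 16.41794261]
```

```bash
python3 -c "
from cell import manip
print(manip.sign_off())"
```

```text
the job is handed in; nothing more can be done
None
```

I handed the job in with the jack under the lift pad and the arm holding its handle down. The sign-off gave no verdict, so the result rests on my own checks.

**What I did:** I gripped the jack by its block, lifted it about 4 mm and turned it about 80° to line up with the conveyor. I then set it flat with the saddle under the lift pad and pressed the handle to its stop as the trial lift. After letting it come all the way up, I pressed it down again and kept holding.

**Last checks before hand-in:**

| Check | Reading |
|---|---|
| Fingertips on the handle pad | about 63 mm high, which is the fully down height |
| Push on the handle | about 17 N down, 7 N sideways |
| Lift pad height | about 112 mm |
| Saddle to lift pad, seen from above | 2 to 5 mm apart in both cameras (limit 14 mm) |
| Jack | flat after placing, and not shifted when checked after the first lift |
| Timer, tape roll, cake | no shift beyond camera error, about 5 mm |
| Time | about 22 s of the 58 s allowed |

None of the checks failed. The only disagreement was a few millimetres between the scene and top cameras on absolute positions.

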